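# Sample bottle from the dry chamber to the balance

## Task

The amber bottle with the red cap stands on a pedestal inside the dry chamber. Reach in through the round port above it, lift it out, and stand it upright in the middle of the steel pan of the balance, setting it down rather than dropping it. Leave the white dropper bottle under the other port where it stands.

Things in the scene. Friction and masses are not known exactly. Their poses are not given: they have to be found in the camera images.
- sample_bottle_center (a point): The bottle to move: amber glass, red screw cap, 84 mm tall, body 43 mm in diameter, about 0.11 kg. The point is on its axis, 42 mm above its foot; z up. The cap, 31 mm in diameter, spans 25 to 42 mm above the point: grip it there from above, at any yaw. The shoulder is below 10 mm above the point. It stands on either of the chamber's two pedestals, its top 12 mm below the port's rim.
- dropper_bottle_center (a point): White plastic dropper bottle with a thin white neck, 83 mm tall, 41 mm in diameter, on the other pedestal in the chamber; it must stay there. The point is on its axis, half-way up.
- chamber: Fixed chamber, clear walls, white top with two round ports edged by black rubber collars; 150 (x) by 284 (y) mm. Origin: centre of its underside; z up, y along the long side. Port axes at x = 0, y = +68 and -68 mm; clear diameter 120 mm, rims 162 mm above the bench (enter with the gripper opened only about 60 mm). Under each port's middle a pedestal, flat top 56 mm across, 66 mm above the bench.
- pan (a point): Centre of the upper face of the balance's round steel pan, 58 mm above the bench; flat, 100 mm in diameter, does not sink. The balance is a fixed white box, 134 (x) by 124 (y) mm, with a grey display strip along its front; the pan's centre lies 14 mm behind the middle of the box. z up.
Not all that is in view belongs to the job. What is shaped like the part that bears sample_bottle_center but purple or yellow is not meant.

How it is judged (in metres and radians):
On the way:
1. the red-capped bottle is lifted out through the port (z of sample_bottle_center in the frame of chamber above 0.18 m), for 0.1 s.
At the end, for the whole second after the job is handed in: The red-capped bottle stands upright (within 7 degrees) on the balance pan, its axis within 25 mm of the pan's centre, at rest and released; the white dropper bottle still stands upright on its pedestal, within 15 mm of where it was (horizontal distance between sample_bottle_center and pan below 0.025 m and z of sample_bottle_center in the frame of pan between 0.036 and 0.048 m and angle between sample_bottle_center's own z axis and vertical below 0.12 rad and distance of dropper_bottle_center from where it was at the start of the episode below 0.015 m and angle between dropper_bottle_center's own z axis and vertical below 0.15 rad); the robot touches nothing.
It fails at once if the white dropper bottle is lifted, knocked over or shoved by more than 20 mm (distance of dropper_bottle_center from where it was at the start of the episode above 0.02 m).
It fails at once if the red-capped bottle is dropped: free of the fingers more than 30 mm above the pan (contact force between sample_bottle and anything else below 0.02 N and horizontal distance between sample_bottle_center and pan below 0.06 m and z of sample_bottle_center in the frame of pan above 0.072 m).
It also fails if it takes over 40 s, if anything falls off the work surface, if the arm or the gripper's body presses on something with over 40 N, if the wrist force passes 120 N, or if a joint passes its speed limit or range.

## Robot

A 7-joint arm with a two-finger parallel gripper is mounted at the origin on a cart in front of the work surface, level with it; the furniture and walls round the work are solid. World frame = base frame: x ahead of the robot, y to its left, z up, the work surface at z = 0. Lengths are in m, angles in degrees, forces in N, time in s.
With the tool pointing down it reaches from about 0.425 to 0.875 m from the base axis. Payload 4.7 kg.
Tool frame: the origin (TCP) lies on the centre line of the jaws, within the pads' length; the fingertips stand ahead of it and the grasp point (between the pads) lies 2 mm behind it (env.tip_reach is the x of the fingertips in the tool frame, in m); x points along the fingers, z is the direction in which the jaws open and shut, and the axes are right-handed (so a half turn about x gives the same grasp; the last joint's range is limited). The gripper opens to 87 mm and grips with 3 to 60 N. Pads are 19 mm wide; open, the fingers measure 117 mm over their backs; the gripper's body (75 mm by 190 mm) begins 51 mm behind the grasp point.
Start: joints at [-66.228, 18.392, -4.016, 83.108, 1.295, 78.541, -3.26], TCP at [0.254, 0.598, 0.24] pointing down, gripper open.
Joint ranges: [-163.93, 163.93], [-17.29, 119.83], [-79.2, 71.16], [3.27, 140.29], [-89.18, 269.18], [5.43, 117.66], [-154.24, 154.24]. Speed limits (degrees/s): [147.25, 147.25, 180, 180, 180, 180, 180].

## Interface

Orientations are given as [roll, pitch, yaw] about the fixed x, y, z axes, in that order (R = Rz(yaw) Ry(pitch) Rx(roll)).
In Python, from cell import telemetry, optics, env, models gives the robot as it stands.
- The arm moves only by the shell command python3 -m pendant 'ROWS' [FORCE]. ROWS is JSON, a list of rows, each a list of 3 entries, a list of its own where there are three numbers: the finger opening in mm, from 0 to 87, then the shift along the tool's x, y, z in mm, then the turn, a rotation vector about the tool's x, y, z in rad. A call has 1 to 10 rows; each row is the pose to reach, as a shift and turn from the pose commanded when the call began, along the tool's axes at that moment; what a row does not reach only later rows make up. A row lasts 1/12 s, in which the tool goes at most 41.7 mm and 7.16 degrees, less where a joint would pass 70% of its speed; a pose out of reach is approached as far as the arm can. A call with a gripper value outside its range is refused whole. The fingers move at their own pace and stop on an object; FORCE is the grip in N (left out, the last holds). Time passes only in rows, so rows that repeat a pose let the fingers close. It gives the time, the measured TCP pose, the force and the opening at its end, in the units of the state.
- telemetry.get_obs(): the state, without advancing time (a new reading comes with each control period).
- optics.read_camera(name): name is "side" or "top"; returns a dict with "image" (400x640x3 uint8, blue, green, red), "range_z" (400x640 float32, m along the optical axis (not along the pixel's ray), 0 where there is no reading), "fx", "fy", "cx", "cy" (pixels), "cam_to_world" (4x4, takes a point from camera to world coordinates). Camera axes: x right, y up, looking along -z (the intrinsics and any distortion apply to the point x, -y, -z); pixel columns grow to the right and rows downward; lengths in m; the calibration is good to about 2 mm. A picture is of the moment at which its call begins.
- env.sign_off(): hands the job in, once; it reports no verdict.
Trained networks look in the newest picture that a camera, given by its name, has taken for a name from the list of things; names that differ only in an ending like _2 or _b are one class to them, and where a whole thing is asked for, a point or a joint stands for the part that bears it (a point fixed in the world has none). Each returns a list of dicts, best first, with "confidence" (0 to 1); they miss things now and then, are a little off and sometimes report something else, mostly with a low value. They report only what shows in the picture. A call takes as long as a camera call. They do not tell look-alikes from the thing itself.
- models.masks_of(camera, label): "pixels" (400x640 bool, what is visible of it) and "extent" ([left, top, right, bottom] as shares, 0 to 1, of the picture: columns of its width, rows of its height, round what is visible of it).
- models.landmark_of(camera, label): "centre" ([row, column] as shares, 0 to 1, of the picture: columns of its width, rows of its height: a listed point, or the origin of a listed thing).
The state is a dict: "time_s": time; "qpos": joint angles; "joint_velocities": joint speeds; "effort": joint torques, N m; "tool_pos": TCP position; "tool_rot": TCP orientation; "force": force on the tool from outside, world axes, zero at the start; "wrist_torque": the same for the moment, N m; "grip_width": finger opening in m.
Only numpy, scipy, OpenCV 4.12 (cv2) and the standard library are available. Lean on these libraries where they do the work, as an engineer would, in place of code of your own. Each camera call takes 0.05 s, during which the arm holds its last target.

## Working session

There is one attempt and no reset: what is moved stays moved. The work goes in short steps, Python scripts to look and compute and a shell command to move; the robot and the scene stay as the last step left them, time stands still between calls to the robot, and variables do not carry over. Pictures are saved under pics/ and viewed, and the job is handed in when it is done.

```bash
ls; mkdir -p pics
python3 - <<'E'
from cell import telemetry, optics, env, models
import cv2
o=telemetry.get_obs();print(o['time_s'],o['tool_pos'],o['tool_rot'],o['grip_width'],env.tip_reach)
for n in("side","top"):
    c=optics.read_camera(n);cv2.imwrite(f"pics/{n}0.png",c["image"])
    print(n,c["fx"],c["fy"],c["cx"],c["cy"],c["cam_to_world"].round(3).tolist(),[k for k in c])
    for l in("sample_bottle_center","dropper_bottle_center","chamber","pan"):
        print(l,[(r["confidence"],r["centre"][0]*400,r["centre"][1]*640) for r in models.landmark_of(n,l)])
        print('  mask',[(r["confidence"],r["extent"]) for r in models.masks_of(n,l)])
E
```

```text
pics
0.0 [0.2534788  0.59798253 0.23846329] [-174.90302225   89.89147678 -107.86495385] 0.0872230841565397 0.017
side 381.54639416378586 381.54639416378586 324.70314655849353 203.07636064152842 [[0.909, 0.235, -0.344, 0.058], [-0.417, 0.514, -0.749, -0.497], [0.001, 0.825, 0.566, 0.616], [0.0, 0.0, 0.0, 1.0]] ['image', 'range_z', 'fx', 'fy', 'cx', 'cy', 'cam_to_world']
sample_bottle_center [(0.82, 213.48, 240.704), (0.76, 242.07999999999998, 362.688), (0.42, 173.6, 354.624)]
  mask [(0.73, [0.5494, 0.5593, 0.5806, 0.648]), (0.69, [0.3598, 0.4998, 0.3905, 0.5737])]
dropper_bottle_center [(0.45, 175.32000000000002, 300.672)]
  mask [(0.47, [0.462, 0.409, 0.4767, 0.4198])]
chamber []
  mask [(0.64, [0.4141, 0.3563, 0.6028, 0.5785])]
pan [(0.8, 237.6, 445.18399999999997)]
  mask [(0.76, [0.6209, 0.5657, 0.7506, 0.7175])]
top 373.32404755469514 373.32404755469514 321.04636964374896 202.05111124020416 [[-0.023, 0.995, -0.1, 0.293], [-1.0, -0.025, -0.017, 0.164], [-0.019, 0.1, 0.995, 0.946], [0.0, 0.0, 0.0, 1.0]] ['image', 'range_z', 'fx', 'fy', 'cx', 'cy', 'cam_to_world']
sample_bottle_center [(0.79, 286.12, 266.112), (0.67, 154.0, 289.024), (0.55, 187.4, 359.232), (0.18, 188.12, 279.296)]
  mask [(0.89, [0.437, 0.364, 0.4706, 0.416]), (0.76, [0.5455, 0.445, 0.58, 0.4892]), (0.73, [0.407, 0.6892, 0.4294, 0.7322])]
dropper_bottle_center [(0.88, 203.52, 253.50400000000002)]
  mask [(0.87, [0.3822, 0.488, 0.412, 0.542])]
chamber [(0.77, 191.68, 282.176)]
  mask [(0.71, [0.3198, 0.2687, 0.5264, 0.6358])]
pan [(0.59, 119.8, 394.304)]
  mask [(0.96, [0.5706, 0.2502, 0.6628, 0.4108])]
```

View pics/side0.png

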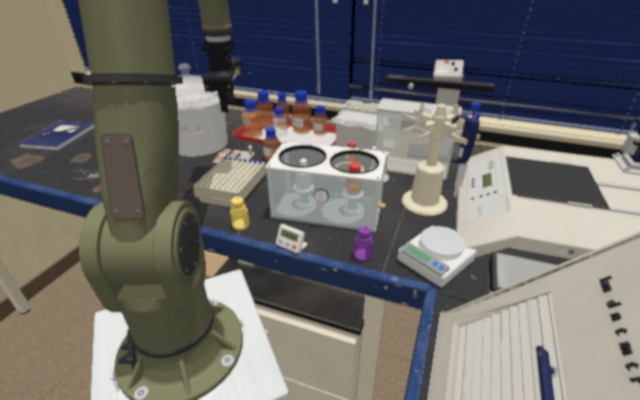

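View pics/top0.png

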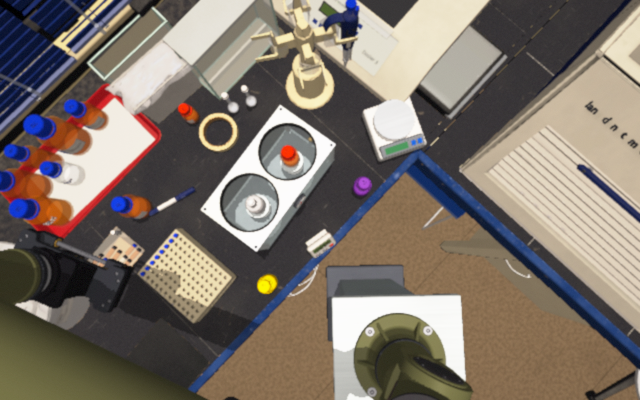

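The candidates for the bottle in the top view are red-capped in the chamber (289,155), purple (362,187), yellow (266,286), and a small red-capped one on the bench (187,112). Only the one at (289,155) stands in a port. I'll measure it and confirm it in a crop.

```bash
cat > h.py <<'E'
import numpy as np
from cell import telemetry, optics, env, models
def ray(c,u,v):
    d=np.array([(u-c["cx"])/c["fx"],-(v-c["cy"])/c["fy"],-1.]);T=c["cam_to_world"];return T[:3,3],T[:3,:3]@d
def onz(c,u,v,z):
    p,d=ray(c,u,v);return p+d*(z-p[2])/d[2]
def cloud(c):
    v,u=np.mgrid[0:400,0:640];r=c["range_z"]
    P=np.stack([(u-c["cx"])/c["fx"]*r,-(v-c["cy"])/c["fy"]*r,-r],-1)
    W=P@c["cam_to_world"][:3,:3].T+c["cam_to_world"][:3,3];W[r==0]=np.nan;return W
E
python3 - <<'E'
from h import *
import cv2
for n in("top","side"):
    c=optics.read_camera(n);W=cloud(c);im=c["image"].astype(int)
    hsv=cv2.cvtColor(c["image"],cv2.COLOR_BGR2HSV).astype(int)
    red=(((hsv[...,0]<7)|(hsv[...,0]>174))&(hsv[...,1]>150)&(hsv[...,2]>110)).astype(np.uint8)
    k,lab,st,ce=cv2.connectedComponentsWithStats(red)
    for i in range(1,k):
        if st[i,4]>15:
            w=W[lab==i];print(n,ce[i].round(1),st[i].tolist(),np.nanmedian(w,0).round(4),np.nanmax(w[:,2]).round(3), 'z.142:',onz(c,*ce[i],.142).round(4),'z.15',onz(c,*ce[i],.15).round(4))
    for l in("pan","dropper_bottle_center"):
      for r in models.masks_of(n,l)[:1]:
        m=r["pixels"];v,u=np.nonzero(m);w=W[m];print(n,l,r["confidence"],u.mean(),v.mean(),np.nanmedian(w,0).round(4), [onz(c,u.mean(),v.mean(),z).round(4) for z in(.058,.149)])
    # white chamber top: 
    m=(abs(W[...,2]-.16)<.012); print('rim pts',m.sum(),np.nanmean(W[m],0).round(4))
    if n=="top":
        pm=(abs(W[...,2]-.058)<.006);k,lab,st,ce=cv2.connectedComponentsWithStats(pm.astype(np.uint8))
        for i in range(1,k):
            if st[i,4]>500: print('z58',ce[i].round(1),st[i],np.nanmean(W[lab==i],0).round(4), onz(c,*ce[i],.058).round(4))
        cr=c["image"][95:255,190:440]
        cv2.imwrite("pics/crop_top.png",cv2.resize(cr,None,fx=3.2,fy=3.2,interpolation=cv2.INTER_CUBIC))
    else: cv2.imwrite("pics/crop_side.png",cv2.resize(c["image"][130:290,250:490],None,fx=3.3,fy=3.3,interpolation=cv2.INTER_CUBIC))
E
```

```text
top [100.6  97.8] [85, 84, 37, 27, 403] [0.6756 0.748  0.0117] 0.08 z.142: [0.6229 0.6691 0.142 ] z.15 [0.6196 0.664  0.15  ]
top [184.6 109.4] [178, 103, 15, 14, 154] [0.618  0.5074 0.0694] 0.076 z.142: [0.5903 0.4783 0.142 ] z.15 [0.5873 0.4751 0.15  ]
top [102.4 185.9] [31, 113, 130, 125, 1243] [0.4198 0.7392 0.0054] 0.3 z.142: [0.4222 0.6579 0.142 ] z.15 [0.4209 0.6529 0.15  ]
top [ 75.2 121.8] [66, 116, 19, 13, 113] [0.6072 0.8102 0.0269] 0.091 z.142: [0.5688 0.7247 0.142 ] z.15 [0.5661 0.7191 0.15  ]
top [ 48.1 148.2] [39, 144, 20, 10, 109] [0.5399 0.8755 0.0262] 0.111 z.142: [0.5101 0.7832 0.142 ] z.15 [0.5079 0.777  0.15  ]
top [288.  152.5] [281, 145, 15, 16, 185] [0.4848 0.2474 0.1485] 0.153 z.142: [0.4856 0.2481 0.142 ] z.15 [0.4837 0.2472 0.15  ]
top [ 26.9 169.1] [17, 164, 22, 12, 139] [0.4856 0.8934 0.0475] 0.101 z.142: [0.464  0.8286 0.142 ] z.15 [0.4623 0.822  0.15  ]
top [ 12.3 193. ] [1, 173, 25, 30, 119] [0.4157 0.895  0.0956] 0.112 z.142: [0.4115 0.8582 0.142 ] z.15 [0.4103 0.8513 0.15  ]
top pan 0.77 394.02284263959393 128.96265409717185 [ 0.5587 -0.0021  0.0505]
[... 572 characters left out ...]
 9, 7, 48] [0.6612 0.7608 0.0164] 0.044 z.142: [0.5325 0.4975 0.142 ] z.15 [0.5244 0.4808 0.15  ]
side [242.7 133.9] [234, 126, 25, 15, 119] [0.3364 0.858  0.0163] 0.045 z.142: [0.2762 0.5643 0.142 ] z.15 [0.2725 0.5464 0.15  ]
side [354.1 167.2] [350, 163, 9, 9, 72] [0.4792 0.241  0.1466] 0.15 z.142: [0.4822 0.247  0.142 ] z.15 [0.4751 0.2344 0.15  ]
side pan 0.93 436.99379096240085 254.71403932390479 [ 0.546  -0.0266  0.0431] [array([ 0.5363, -0.0378,  0.058 ]), array([ 0.4583, -0.1127,  0.149 ])]
side dropper_bottle_center 0.46 302.40909090909093 162.77272727272728 [0.3715 0.3239 0.1407] [array([0.4266, 0.4686, 0.058 ]), array([0.3665, 0.3112, 0.149 ])]
rim pts 8996 [0.4847 0.2653 0.159 ]
```

View pics/crop_top.png

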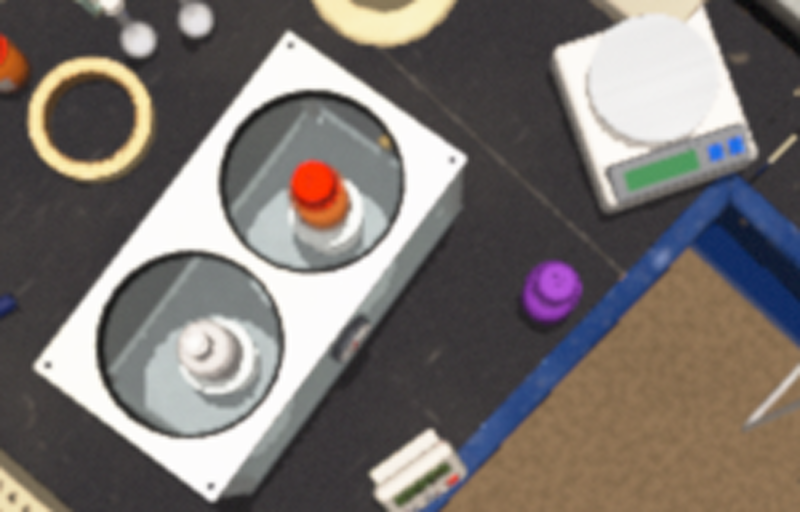

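View pics/crop_side.png

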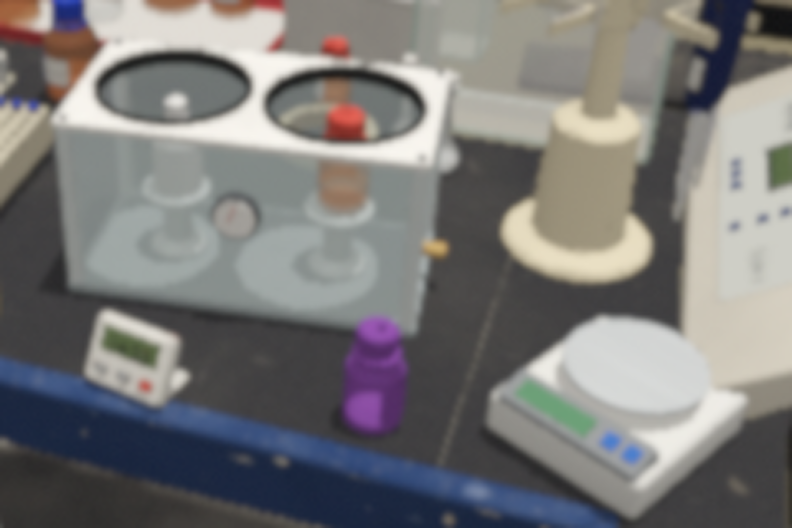

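The crop confirms it: the red-capped amber bottle is in the right-hand port of the top view. The purple and yellow bottles stand on the bench, and the white dropper is in the other port. Next I check the port centre, nearby obstacles and the tool axes.

```bash
cat >> h.py <<'E'
from scipy.spatial.transform import Rotation as Ro
def tool():
    o=telemetry.get_obs();return np.array(o['tool_pos']),Ro.from_euler('xyz',o['tool_rot'],degrees=True).as_matrix(),o
def to(target,yawz=None):
    p,R,o=tool();d=R.T@(np.array(target)-p)
    print('t',round(o['time_s'],2),'tcp',p.round(4),'w',round(o['grip_width'],4),'F',np.round(o['force'],1));print('R cols',R.round(3).tolist());print('shift mm',(d*1000).round(1))
E
python3 - <<'E'
from h import *
c=optics.read_camera("top");W=cloud(c)
print('port',onz(c,287.5,151.3,.162))
for pts in ((190+289/3.2,95+45/3.2),(190+452/3.2,95+160/3.2),(190+47/3.2,95+365/3.2),(190+210/3.2,95+487/3.2)): print('screw',onz(c,*pts,.162).round(4))
to([.4843,.2474,.25])
Z=W[...,2]
for lo in np.arange(.17,.5,.04):
    m=(Z>lo)&(Z<lo+.04)&(W[...,0]>.2)
    if m.sum()>10: print(lo.round(2),m.sum(),np.nanpercentile(W[m][:,:2],[0,5,50,95,100],axis=0).round(2).tolist())
m=(Z>.165)&(np.hypot(W[...,0]-.484,W[...,1]-.247)<.3)
i=np.argsort(np.hypot(W[m][:,0]-.484,W[m][:,1]-.247));print(W[m][i][::max(1,len(i)//25)].round(3))
E
```

```text
port [0.48356743 0.24692159 0.162     ]
screw [0.5774 0.2612 0.162 ]
screw [0.4947 0.1528 0.162 ]
screw [0.3637 0.4245 0.162 ]
screw [0.281  0.3166 0.162 ]
t 1.25 tcp [0.2536 0.5985 0.2396] w 0.0868 F [ 0.2 -0.8 -0.2]
R cols [[0.0, -0.921, 0.39], [0.0, 0.39, 0.921], [-1.0, -0.0, 0.0]]
shift mm [ -10.4 -349.4 -233.3]
0.17 9117 [[0.29, -0.47], [0.36, -0.43], [0.68, 0.36], [0.8, 0.82], [0.83, 0.87]]
0.21 7592 [[0.27, -0.47], [0.42, -0.42], [0.6, -0.28], [0.77, 0.8], [0.81, 0.84]]
0.25 6554 [[0.28, -0.45], [0.48, -0.4], [0.63, -0.3], [0.76, 0.77], [0.78, 0.81]]
0.29 4180 [[0.2, -0.41], [0.25, -0.39], [0.59, -0.34], [0.72, 0.66], [0.76, 0.77]]
0.33 2029 [[0.2, 0.5], [0.21, 0.51], [0.24, 0.55], [0.31, 0.67], [0.32, 0.68]]
0.37 1735 [[0.2, 0.54], [0.21, 0.54], [0.25, 0.56], [0.28, 0.59], [0.29, 0.6]]
0.41 1021 [[0.22, 0.56], [0.22, 0.56], [0.26, 0.57], [0.29, 0.59], [0.29, 0.61]]
0.45 1203 [[0.22, 0.56], [0.23, 0.56], [0.26, 0.57], [0.28, 0.58], [0.29, 0.59]]
0.49 77 [[0.24, 0.56], [0.24, 0.56], [0.25, 0.56], [0.27, 0.57], [0.27, 0.57]]
[[0.545 0.253 0.165]
 [0.636 0.186 0.277]
 [0.666 0.243 0.24 ]
 [0.677 0.204 0.256]
 [0.689 0.247 0.254]
 [0.69  0.175 0.234]
 [0.698 0.183 0.239]
 [0.702 0.151 0.251]
 [0.702 0.126 0.264]
 [0.698 0.108 0.195]
 [0.681 0.42  0.208]
 [0.704 0.397 0.201]
 [0.708 0.097 0.237]
 [0.703 0.415 0.209]
 [0.74  0.368 0.183]
 [0.746 0.374 0.208]
 [0.744 0.386 0.208]
 [0.214 0.368 0.644]
 [0.2   0.331 0.654]
 [0.197 0.323 0.659]
 [0.203 0.343 0.657]
 [0.757 0.366 0.207]
 [0.205 0.354 0.66 ]
 [0.198 0.334 0.662]
 [0.203 0.352 0.659]
 [0.199 0.341 0.664]]
```

Run:
```python
from h import *
P=[]
for n in("top","side"):
    c=optics.read_camera(n);w=cloud(c).reshape(-1,3);w=w[np.isfinite(w[:,0])];P.append(w)
P=np.vstack(P);P=P[(P[:,1]<.5)&(P[:,0]>.3)&(P[:,2]>.166)&(P[:,2]<.6)]
R=tool()[1]
for t in ([.484,.247],[.46,.15],[.48,.05],[.53,-.0],[.581,-.003]):
    for dy in (0,44):
        a=np.deg2rad(dy);Rr=R@Ro.from_rotvec([a,0,0]).as_matrix()
        d=(P[:,:2]-t);y=abs(d@Rr[:2,1]);z=abs(d@Rr[:2,2])
        for sw in (0,1):
            h=(.0375,.095)[::1 if not sw else -1]
            g=np.hypot(np.maximum(y-h[0],0),np.maximum(z-h[1],0));i=g.argmin();print(t,dy,'sw',sw,'clear',g[i].round(3),P[i].round(3))
```

```text
[0.484, 0.247] 0 sw 0 clear 0.039 [0.436 0.329 0.166]
[0.484, 0.247] 0 sw 1 clear 0.014 [0.586 0.208 0.23 ]
[0.484, 0.247] 44 sw 0 clear 0.037 [0.587 0.21  0.231]
[0.484, 0.247] 44 sw 1 clear 0.0 [0.436 0.329 0.166]
[0.46, 0.15] 0 sw 0 clear 0.056 [0.586 0.208 0.23 ]
[0.46, 0.15] 0 sw 1 clear 0.034 [0.594 0.159 0.233]
[0.46, 0.15] 44 sw 0 clear 0.033 [0.594 0.159 0.233]
[0.46, 0.15] 44 sw 1 clear 0.08 [0.436 0.329 0.166]
[0.48, 0.05] 0 sw 0 clear 0.056 [0.594 0.159 0.233]
[0.48, 0.05] 0 sw 1 clear 0.107 [0.594 0.159 0.233]
[0.48, 0.05] 44 sw 0 clear 0.056 [0.594 0.159 0.233]
[0.48, 0.05] 44 sw 1 clear 0.11 [0.594 0.159 0.233]
[0.53, -0.0] 0 sw 0 clear 0.076 [0.594 0.159 0.233]
[0.53, -0.0] 0 sw 1 clear 0.115 [0.69  0.097 0.232]
[0.53, -0.0] 44 sw 0 clear 0.087 [0.597 0.159 0.235]
[0.53, -0.0] 44 sw 1 clear 0.088 [0.594 0.159 0.233]
[0.581, -0.003] 0 sw 0 clear 0.045 [0.686 0.1   0.235]
[0.581, -0.003] 0 sw 1 clear 0.097 [0.69  0.097 0.232]
[0.581, -0.003] 44 sw 0 clear 0.045 [0.686 0.1   0.235]
[0.581, -0.003] 44 sw 1 clear 0.062 [0.594 0.159 0.233]
```

```bash
python3 -m pendant '[[60,[-2,-35,-23],[0,0,0]],[60,[-4,-70,-46],[0,0,0]],[60,[-6,-105,-70],[0,0,0]],[60,[-8,-140,-93],[0,0,0]],[60,[-10,-175,-116],[0,0,0]],[60,[-10,-210,-140],[0,0,0]],[60,[-10,-245,-163],[0,0,0]],[60,[-10,-280,-186],[0,0,0]],[60,[-10,-315,-210],[0,0,0]],[60,[-10,-342,-228],[0,0,0]]]' 25
python3 - <<'E'
from h import *
import cv2
to([.4843,.2474,.21])
c=optics.read_camera("top");cv2.imwrite("pics/t1.png",c["image"])
c=optics.read_camera("side");cv2.imwrite("pics/s1.png",cv2.resize(c["image"][50:290,200:500],None,fx=2.5,fy=2.5))
E
```

```text
time_s: 2.18
tool_pos: [0.4809, 0.2521, 0.25]
tool_rot: [-64.0, 89.9, 2.9]
force: [0.6, 0.3, 0.1]
grip_width: 0.0602
t 2.18 tcp [0.4809 0.2521 0.25  ] w 0.0602 F [0.6 0.3 0.1]
R cols [[0.001, -0.92, 0.392], [0.0, 0.392, 0.92], [-1.0, -0.001, 0.0]]
shift mm [40.  -4.9 -3.1]
```

View pics/s1.png

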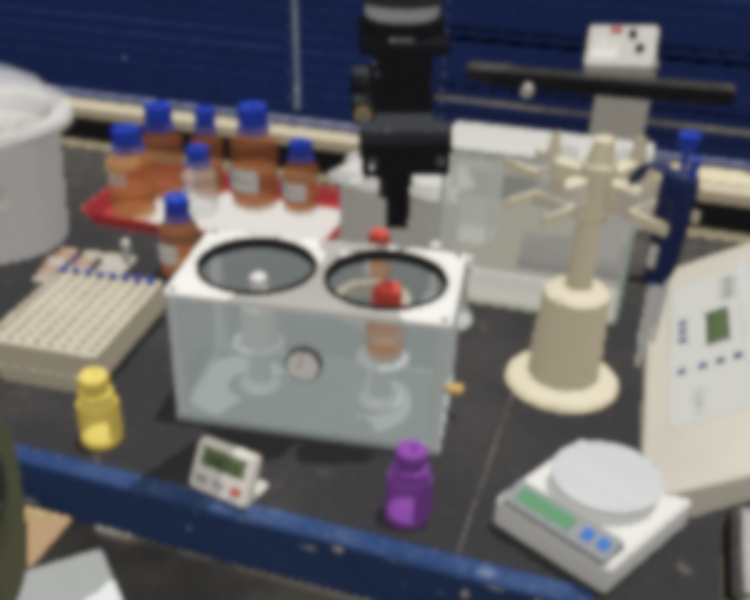

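The gripper hangs above the right port, with the cap below it at about (387,292) in the crop. Descend.

```bash
python3 -m pendant '[[60,[0,-5,-3],[0,0,0]],[60,[15,-5,-3],[0,0,0]],[60,[30,-5,-3],[0,0,0]],[60,[45,-5,-3],[0,0,0]],[60,[60,-5,-3],[0,0,0]],[60,[75,-5,-3],[0,0,0]],[60,[88,-5,-3],[0,0,0]],[60,[98,-5,-3],[0,0,0]],[60,[105,-5,-3],[0,0,0]],[60,[109,-5,-3],[0,0,0]]]'
python3 - <<'E'
from h import *
import cv2
to([.4843,.2474,.141])
c=optics.read_camera("side");cv2.imwrite("pics/s2.png",cv2.resize(c["image"][100:240,260:420],None,fx=4,fy=4,interpolation=cv2.INTER_CUBIC))
c=optics.read_camera("top");cv2.imwrite("pics/t2.png",cv2.resize(c["image"][90:250,200:400],None,fx=3.5,fy=3.5,interpolation=cv2.INTER_CUBIC))
E
```

```text
time_s: 3.12
tool_pos: [0.4823, 0.251, 0.1397]
tool_rot: [131.7, 89.9, -161.1]
force: [0.1, -0.6, 0.4]
grip_width: 0.0599
t 3.12 tcp [0.4823 0.251  0.1397] w 0.0599 F [ 0.1 -0.6  0.4]
R cols [[-0.001, -0.921, 0.389], [-0.0, 0.389, 0.921], [-1.0, 0.001, -0.001]]
shift mm [-1.3 -3.2 -2.6]
```

View pics/s2.png

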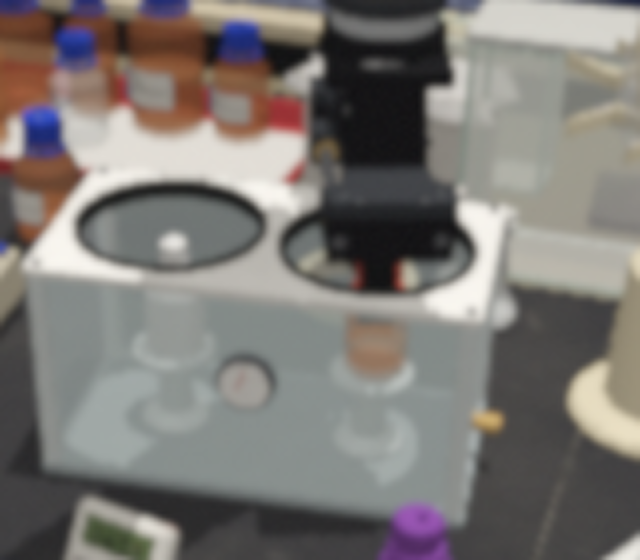

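View pics/t2.png

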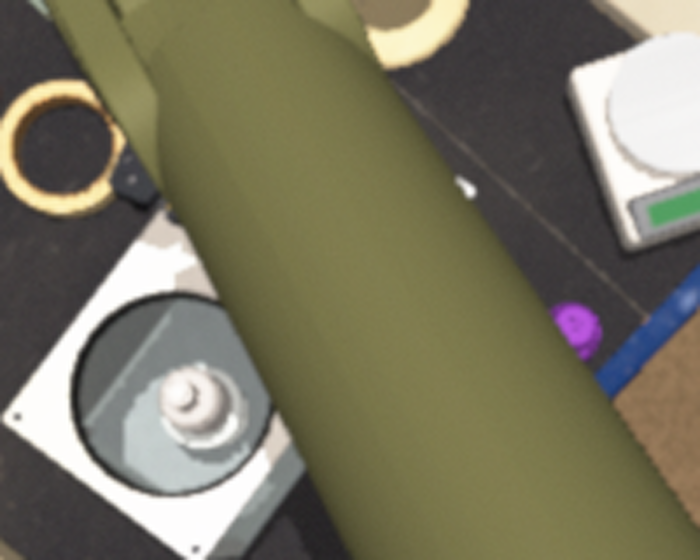

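The fingers straddle the cap and the dropper bottle is undisturbed. A small centring shift, then close.

```bash
python3 -m pendant '[[60,[-1,-3,-2],[0,0,0]],[60,[-1,-3,-2],[0,0,0]],[25,[-1,-3,-2],[0,0,0]],[25,[-1,-3,-2],[0,0,0]],[25,[-1,-3,-2],[0,0,0]],[25,[-1,-3,-2],[0,0,0]],[25,[-1,-3,-2],[0,0,0]],[25,[-1,-3,-2],[0,0,0]]]' 25
python3 - <<'E'
from h import *
to([.4843,.2474,.275])
E
```

```text
time_s: 3.88
tool_pos: [0.485, 0.2476, 0.1416]
tool_rot: [-14.0, 90.0, 53.0]
force: [-0.3, 0.2, -0.5]
grip_width: 0.0302
t 3.88 tcp [0.485  0.2476 0.1416] w 0.0302 F [-0.3  0.2 -0.5]
R cols [[0.0, -0.921, 0.39], [0.0, 0.39, 0.921], [-1.0, -0.0, 0.0]]
shift mm [-133.4    0.6   -0.4]
```

Gripped: the opening of 30 mm matches the 31 mm cap. Lift.

```bash
python3 -m pendant '[[25,[-5,0,0],[0,0,0]],[25,[-15,0,0],[0,0,0]],[25,[-30,0,0],[0,0,0]],[25,[-45,0,0],[0,0,0]],[25,[-60,0,0],[0,0,0]],[25,[-78,0,0],[0,0,0]],[25,[-96,0,0],[0,0,0]],[25,[-112,0,0],[0,0,0]],[25,[-124,0,0],[0,0,0]],[25,[-130,0,0],[0,0,0]]]'
python3 - <<'E'
from h import *
import cv2
to([.46,.12,.272]);to([.48,.03,.272]);to([.5806,-.0034,.272])
c=optics.read_camera("side");cv2.imwrite("pics/s3.png",cv2.resize(c["image"][50:290,200:500],None,fx=2.5,fy=2.5))
E
```

```text
time_s: 4.72
tool_pos: [0.4856, 0.2477, 0.2741]
tool_rot: [-33.9, 89.8, 33.2]
force: [0.6, 0.3, -1.6]
grip_width: 0.0302
t 4.72 tcp [0.4856 0.2477 0.2741] w 0.0302 F [ 0.6  0.3 -1.6]
R cols [[0.003, -0.921, 0.39], [0.002, 0.39, 0.921], [-1.0, -0.002, 0.003]]
shift mm [   1.8  -26.2 -127.6]
t 4.72 tcp [0.4856 0.2477 0.2741] w 0.0302 F [ 0.6  0.3 -1.6]
R cols [[0.003, -0.921, 0.39], [0.002, 0.39, 0.921], [-1.0, -0.002, 0.003]]
shift mm [   1.7  -79.7 -202.6]
t 4.72 tcp [0.4856 0.2477 0.2741] w 0.0302 F [ 0.6  0.3 -1.6]
R cols [[0.003, -0.921, 0.39], [0.002, 0.39, 0.921], [-1.0, -0.002, 0.003]]
shift mm [   1.9 -185.4 -194.1]
```

View pics/s3.png

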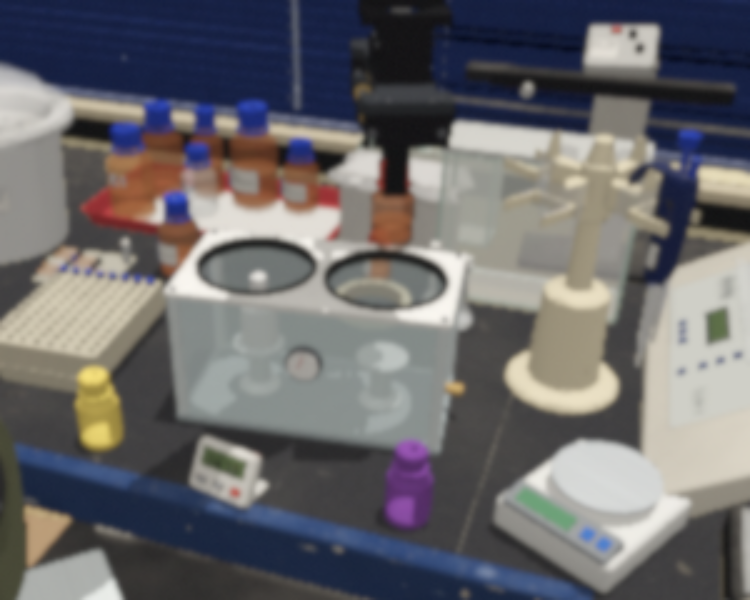

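The bottle is out and held upright below the gripper at about (392,215), clear of the port. Carry it on a path bowed away from the stand.

```bash
python3 -m pendant '[[25,[0,-3,-20],[0,0,0]],[25,[0,-8,-45],[0,0,0]],[25,[0,-15,-72],[0,0,0]],[25,[0,-22,-100],[0,0,0]],[25,[0,-28,-128],[0,0,0]],[25,[0,-40,-154],[0,0,0]],[25,[0,-58,-178],[0,0,0]],[25,[0,-80,-198],[0,0,0]],[25,[0,-105,-204],[0,0,0]],[25,[0,-130,-202],[0,0,0]]]';python3 -m pendant '[[25,[0,-18,2],[0,0,0]],[25,[0,-34,4],[0,0,0]],[25,[0,-46,6],[0,0,0]],[25,[0,-52,8],[0,0,0]],[25,[0,-52,8],[0,0,0]],[25,[0,-52,8],[0,0,0]]]'
python3 - <<'E'
from h import *
import cv2
to([.5806,-.0034,.1336])
c=optics.read_camera("side");cv2.imwrite("pics/s4.png",cv2.resize(c["image"][100:300,330:530],None,fx=3,fy=3))
c=optics.read_camera("top");cv2.imwrite("pics/t4.png",c["image"])
E
```

```text
time_s: 5.6
tool_pos: [0.5255, 0.0071, 0.2714]
tool_rot: [128.8, 90.0, -164.4]
force: [0.3, 0.8, -0.6]
grip_width: 0.03
time_s: 6.1
tool_pos: [0.5763, -0.002, 0.2708]
tool_rot: [118.9, 89.9, -174.1]
force: [0.8, 0.6, -1.2]
grip_width: 0.0301
t 6.1 tcp [ 0.5763 -0.002   0.2708] w 0.0301 F [ 0.8  0.6 -1.2]
R cols [[-0.002, -0.921, 0.39], [-0.0, 0.39, 0.921], [-1.0, 0.002, -0.001]]
shift mm [137.2  -4.8   0.5]
```

View pics/s4.png

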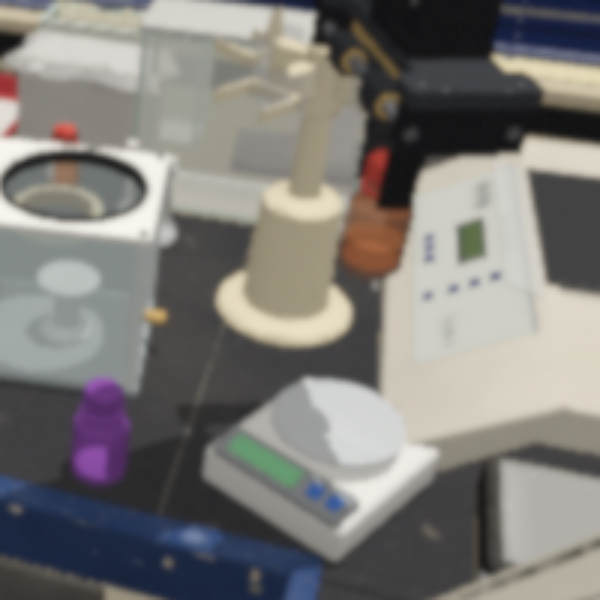

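```bash
python3 -m pendant '[[25,[10,-4,0],[0,0,0]],[25,[25,-4,0],[0,0,0]],[25,[42,-4,0],[0,0,0]],[25,[60,-4,0],[0,0,0]],[25,[78,-4,0],[0,0,0]],[25,[95,-4,0],[0,0,0]],[25,[110,-4,0],[0,0,0]],[25,[120,-4,0],[0,0,0]],[25,[127,-4,0],[0,0,0]],[25,[130,-4,0],[0,0,0]]]';python3 -m pendant '[[25,[1,0,0],[0,0,0]],[25,[2,0,0],[0,0,0]],[25,[3,0,0],[0,0,0]]]'
python3 - <<'E'
from h import *
import cv2
to([.5806,-.0034,.1336])
c=optics.read_camera("side");cv2.imwrite("pics/s5.png",cv2.resize(c["image"][180:290,380:490],None,fx=5.4,fy=5.4,interpolation=cv2.INTER_CUBIC))
E
```

```text
time_s: 7.03
tool_pos: [0.5799, -0.0037, 0.1404]
tool_rot: [113.9, 89.9, -179.1]
force: [0.4, -0.0, -1.4]
grip_width: 0.0301
time_s: 7.28
tool_pos: [0.5812, -0.0038, 0.1394]
tool_rot: [-57.1, 89.9, 9.9]
force: [-0.2, -1.1, -2.1]
grip_width: 0.03
t 7.28 tcp [ 0.5812 -0.0038  0.1394] w 0.03 F [-0.2 -1.1 -2.1]
R cols [[0.002, -0.921, 0.39], [0.0, 0.39, 0.921], [-1.0, -0.001, 0.001]]
shift mm [5.8 0.7 0.1]
```

View pics/s5.png

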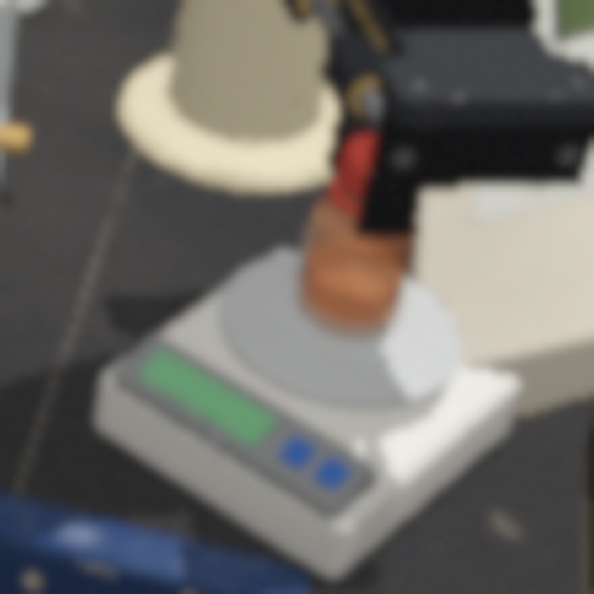

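The bottle is just above the middle of the pan. Creep down until the force shows contact.

```bash
python3 -m pendant '[[25,[1,0,0],[0,0,0]],[25,[2,0,0],[0,0,0]],[25,[3,0,0],[0,0,0]],[25,[3,0,0],[0,0,0]]]';for i in 1; do python3 -m pendant '[[25,[0.5,0,0],[0,0,0]],[25,[1,0,0],[0,0,0]],[25,[1,0,0],[0,0,0]]]'; done
```

```text
time_s: 7.67
tool_pos: [0.5805, -0.0038, 0.1354]
tool_rot: [90.7, 90.0, 157.8]
force: [-0.4, 0.9, -1.0]
grip_width: 0.0303
time_s: 7.92
tool_pos: [0.5805, -0.0037, 0.1345]
tool_rot: [84.9, 90.0, 151.9]
force: [0.4, -0.3, -1.7]
grip_width: 0.0302
```

```bash
python3 -m pendant '[[25,[0.5,0,0],[0,0,0]],[25,[1,0,0],[0,0,0]],[25,[1,0,0],[0,0,0]]]'
```

```text
time_s: 8.17
tool_pos: [0.5807, -0.0038, 0.1337]
tool_rot: [-53.2, 90.0, 13.8]
force: [-0.1, -0.0, -0.3]
grip_width: 0.0304
```

```bash
python3 -m pendant '[[25,[0.5,0,0],[0,0,0]],[25,[1,0,0],[0,0,0]],[25,[1,0,0],[0,0,0]]]'
```

```text
time_s: 8.42
tool_pos: [0.5811, -0.0038, 0.1336]
tool_rot: [-56.2, 89.9, 10.8]
force: [-0.8, -0.0, 5.0]
grip_width: 0.0301
```

Contact: +5 N at the expected height. Release.

```bash
python3 -m pendant '[[34,[0,0,0],[0,0,0]],[38,[0,0,0],[0,0,0]],[45,[0,0,0],[0,0,0]],[60,[0,0,0],[0,0,0]],[60,[0,0,0],[0,0,0]],[60,[0,0,0],[0,0,0]]]'
python3 - <<'E'
from h import *
import cv2
to([.5806,-.0034,.1336])
c=optics.read_camera("side");cv2.imwrite("pics/s6.png",cv2.resize(c["image"][180:290,380:490],None,fx=5.4,fy=5.4,interpolation=cv2.INTER_CUBIC))
E
```

```text
time_s: 8.92
tool_pos: [0.5804, -0.0038, 0.1323]
tool_rot: [123.1, 90.0, -169.9]
force: [0.3, -0.4, 0.4]
grip_width: 0.0554
t 8.92 tcp [ 0.5804 -0.0038  0.1323] w 0.0554 F [ 0.3 -0.4  0.4]
R cols [[-0.0, -0.921, 0.39], [-0.0, 0.39, 0.921], [-1.0, 0.0, -0.0]]
shift mm [-1.3  0.   0.4]
```

View pics/s6.png

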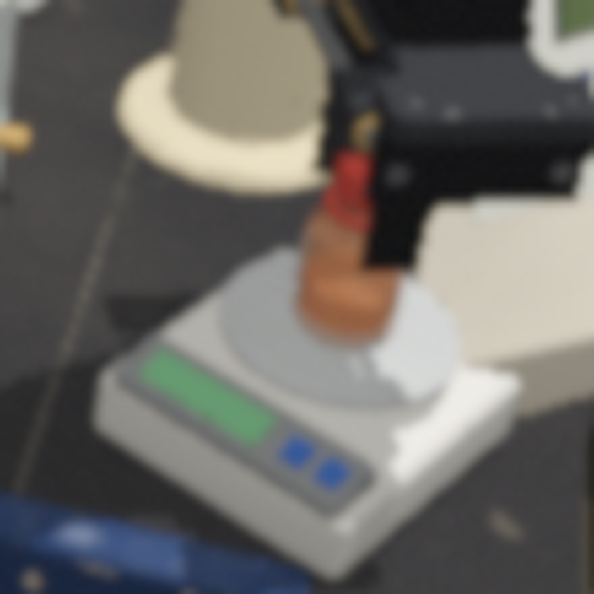

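The bottle stands upright in the middle of the pan, with the fingers open around it. Rise straight up, then back the way I came so the top camera can see.

```bash
python3 -m pendant '[[60,[-3,0,0],[0,0,0]],[60,[-8,0,0],[0,0,0]],[60,[-16,0,0],[0,0,0]],[60,[-28,0,0],[0,0,0]],[60,[-42,0,0],[0,0,0]],[60,[-60,0,0],[0,0,0]],[60,[-80,0,0],[0,0,0]],[60,[-100,0,0],[0,0,0]],[60,[-115,0,0],[0,0,0]],[60,[-125,0,0],[0,0,0]]]' ; python3 -m pendant '[[60,[0,20,0],[0,0,0]],[60,[0,45,0],[0,0,0]],[60,[0,70,-2],[0,0,0]],[60,[0,95,-2],[0,0,0]],[60,[0,115,5],[0,0,0]],[60,[0,130,20],[0,0,0]],[60,[0,140,45],[0,0,0]],[60,[0,148,70],[0,0,0]],[60,[0,155,90],[0,0,0]],[60,[0,160,110],[0,0,0]]]'; python3 -m pendant '[[60,[0,4,20],[0,0,0]],[60,[0,6,40],[0,0,0]],[60,[0,8,50],[0,0,0]],[60,[0,8,50],[0,0,0]],[60,[0,8,50],[0,0,0]]]'
python3 - <<'E'
from h import *
import cv2
to([.5806,-.0034,.1336])
for n in("top","side"):
    c=optics.read_camera(n);W=cloud(c);hsv=cv2.cvtColor(c["image"],cv2.COLOR_BGR2HSV).astype(int)
    red=(((hsv[...,0]<7)|(hsv[...,0]>174))&(hsv[...,1]>150)&(hsv[...,2]>90)).astype(np.uint8)
    k,lab,st,ce=cv2.connectedComponentsWithStats(red)
    for i in range(1,k):
        if st[i,4]>15 and ce[i][0]>330: print(n,ce[i].round(1),np.nanmedian(W[lab==i],0).round(4),'z.14',onz(c,*ce[i],.142).round(4))
    for r in models.masks_of(n,"dropper_bottle_center")[:1]:
        v,u=np.nonzero(r["pixels"]);print(n,'dropper',r["confidence"],u.mean(),v.mean(),np.nanmedian(W[r["pixels"]],0))
    a=c["image"]; a=a[90:290,230:480]
    cv2.imwrite(f"pics/{n}7.png",cv2.resize(a,None,fx=3,fy=3,interpolation=cv2.INTER_CUBIC))
E
```

```text
time_s: 9.8
tool_pos: [0.5815, -0.004, 0.261]
tool_rot: [-57.4, 89.8, 9.7]
force: [0.1, 0.0, 0.2]
grip_width: 0.06
time_s: 10.63
tool_pos: [0.4758, 0.1614, 0.2583]
tool_rot: [-14.8, 89.9, 52.3]
force: [0.5, 0.3, 0.1]
grip_width: 0.0601
time_s: 11.05
tool_pos: [0.4882, 0.2085, 0.2576]
tool_rot: [-176.2, 89.9, -109.1]
force: [0.4, -0.3, -0.9]
grip_width: 0.0599
t 11.05 tcp [0.4882 0.2085 0.2576] w 0.0599 F [ 0.4 -0.3 -0.9]
R cols [[-0.0, -0.921, 0.39], [-0.001, 0.39, 0.921], [-1.0, -0.0, -0.001]]
shift mm [ 124.2 -167.7 -159. ]
top [398.9 109.1] [5.785e-01 2.000e-04 1.401e-01] z.14 [0.5767 0.001  0.142 ]
top dropper 0.77 255.56435643564356 204.77227722772278 [0.37350017 0.3230014  0.12052794]
side [448.4 215.2] [ 0.5736 -0.0089  0.1336] z.14 [ 0.5643 -0.0177  0.142 ]
side dropper 0.6 303.1132075471698 162.43396226415095 [0.37312579 0.32604872 0.13984188]
```

View pics/top7.png

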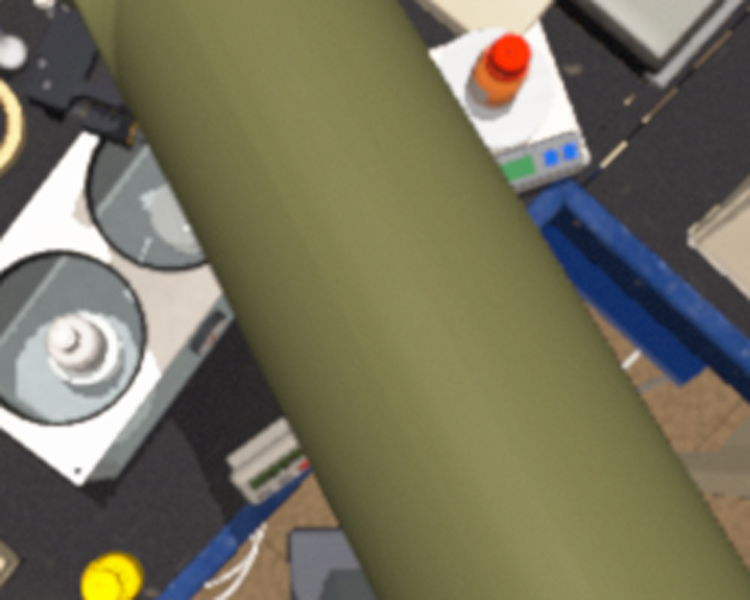

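View pics/side7.png

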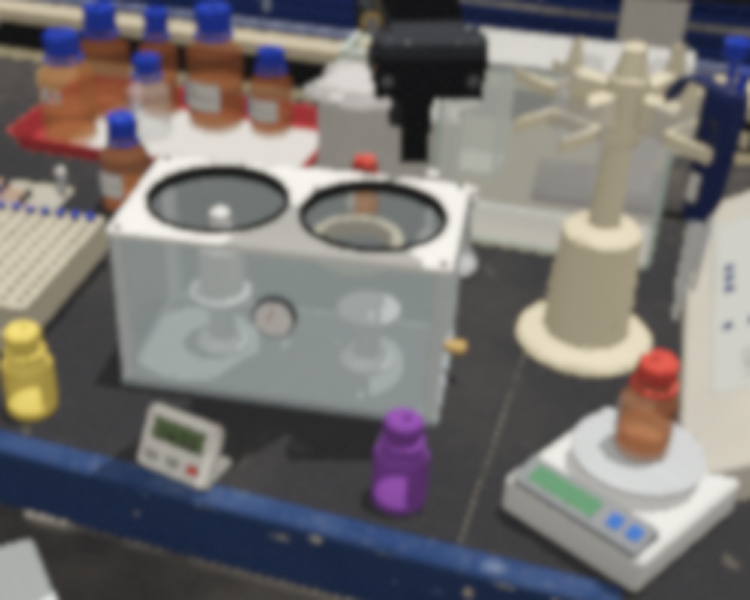

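The bottle stands upright on the pan: cap measured at (0.577, 0.001), pan centre at (0.581, -0.003). The dropper has not moved: top pixels (255.6,204.8) now, (255.7,204.4) before. The arm is clear.

```bash
python3 -c "
from cell import env
print(env.sign_off())"
```

```text
the job is handed in; nothing more can be done
None
```

The red-capped bottle now stands upright near the middle of the balance pan, and I handed the job in at about 11 s of the 40 s allowed. I gripped it by the cap and lifted it out through the port. I carried it clear of the beige stand and lowered it until the wrist felt about 5 N from the pan. Then I opened the fingers and backed away.

**Bottle:** in the last pictures its cap measures about 6 mm from the pan's centre (limit 25 mm). The top camera's depth puts the cap at a height of about 0.14 m, right for a bottle standing on the pan. I judged uprightness by eye from both pictures and did not measure the tilt.

**Dropper bottle:** in the top view it is in the same place to within half a pixel. The side camera's depth shifted by 2–3 mm, within its noise.

**Robot:** the gripper is above the chamber, touching nothing, and the force reading is near zero.

**Disagreement:** projecting the cap from the side picture at an assumed height of 0.142 m lands about 22 mm from the pan's centre. The side camera's own depth reading puts the cap's visible face at 0.134 m, about 9 mm from the centre. I put the difference down to the assumed height and relied on the top view and the arm's own position at release.

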